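# Set out the rubber block for cutting casting samples

## Robot

A 6-joint arm with a two-finger parallel gripper is mounted at the origin on a cart in front of the work surface, level with it; the furniture and walls round the work are solid. World frame = base frame: x ahead of the robot, y to its left, z up, the work surface at z = 0. Lengths are in m, angles in rad, forces in N, time in s.
With the tool pointing down it reaches from about 0.35 to 0.775 m from the base axis. Payload 5.5 kg.
Tool frame: the origin (TCP) lies midway between the tips of the shut fingers; the grasp point (between the pads) lies 19 mm behind it (tcp_to_grasp is the distance from the TCP to the grasp point, in m); z points along the fingers, y is the line along which they close (so a half turn about z gives the same grasp; the last joint's range is limited). The gripper opens to 85 mm and grips with 20 to 120 N. Pads are 22 mm wide; open, the fingers measure 114 mm over their backs; the gripper's body (76 mm by 85 mm) begins 54 mm behind the grasp point. The pads swing forward as they close: fully open they stand 13 mm farther back than shut.
Start: joints at [1.093, 0.313, 0.046, 1.304, 0, 1.431], TCP at [0.191, 0.543, 0.231] pointing down, gripper open.
Joint ranges: [-2.76, 2.76], [-0.86, 1.69], [-1.03, 1.26], [-2.2, 2.34], [-1.47, 1.5], [-3.14, 3.14]. Speed limits (rad/s): [2.57, 2.57, 3.14, 3.14, 3.14, 3.14].

## Interface

Orientations are given as a 3x3 rotation matrix whose columns are the frame's x, y, z axes.
In Python, from bench import read_state, capture, calibration, hand_in, tcp_to_grasp gives the robot as it stands.
- The arm moves only by the tool move_arm, never from a script. Its argument "targets" is a list that holds one entry, the list of rows, each a list of 7 numbers: the shift along the world's x, y, z in m, then the turn, a rotation vector about the world's x, y, z in degrees, then the closure, from -1 (fully open) to 1 (shut). A call has 1 to 20 rows; each row is the pose to reach, as a shift and turn from the pose commanded when the call began; what a row does not reach only later rows make up. A row lasts 1/8 s, in which the tool goes at most 62.5 mm and 10.7 degrees, less where a joint would pass 70% of its speed; a pose out of reach is approached as far as the arm can. A call with a gripper value outside its range is refused whole. The fingers move at their own pace and stop on an object; the grip force is fixed at half the most. Time passes only in rows, so rows that repeat a pose let the fingers close. It gives the time, the measured TCP pose, the force, the opening and the grip force at its end, in the units of the state.
- read_state(): the state, without advancing time (a new reading comes with each control period).
- capture(name): name is "side" or "top"; returns (picture, depth): 420x560x3 uint8, blue, green, red; 420x560 float32, m along the optical axis (not along the pixel's ray), 0 where there is no reading.
- calibration(name): a dict with "vertical_fov" (degrees; the focal length in pixels is half the picture's height over the tangent of half this angle, whatever the lens; pixels are square), "cx", "cy" (the principal point, pixels), "k1" (the pictures are not rectified: a ray, as slopes to the right and down, at radius r is drawn at 1 + k1 r^2 times it, then the intrinsics apply), "pose" (4x4, takes a point from camera to world coordinates). Camera axes: x right, y down, z forward; pixel columns grow to the right and rows downward; lengths in m; the calibration is good to about 2 mm. A picture is of the moment at which its call begins. calibration takes no time and is no camera call.
- hand_in(): hands the job in; it is judged then, once.
The state is a dict: "time": time; "joints": joint angles; "joint_velocities": joint speeds; "joint_torque": joint torques, N m; "tcp_pos": TCP position; "tool_rot": TCP orientation; "ft_force": force on the tool from outside, world axes, zero at the start; "moment": the same for the moment, N m; "grip_width": opening from 0.0 (shut) to 1.0 (fully open); "finger_force": force on a finger pad.
Only numpy, scipy, OpenCV 4.12 (cv2) and the standard library are available. Lean on these libraries where they do the work, as an engineer would, in place of code of your own. Each camera call takes 0.05 s, during which the arm holds its last target. There are 200 camera calls.

## Task

Set out the work place round the black rubber block for cutting up casting off-cuts; left, right and behind are as seen from the robot and square to the block, which stays where it is. Lay the bent off-cut on top of the block, in the middle and along it; lay the cold chisel flat on the bench off the block's right-hand end with a gap of about 4 cm, at right angles to the block's length, the chisel's middle level with the block; set the open tin upright straight behind the middle of the block with a gap of about 6 cm, and stand the straight round stub upright in that gap, midway between block and tin. Leave the roll of tape and the hex bolt where they are.

Things in the scene. Friction and masses are not known exactly. Their poses are not given: they have to be found in the camera images.
- block: Black oblong rubber block, fixed to the bench, 95 mm long (its y axis, left to right), 36 mm wide (its x axis), 26 mm high, flat level top. Origin: the middle of its underside. Its x axis points away from the robot (turned at most 0.3 rad), so behind is its +x, left its +y, right its -y.
- tin: Open round tin of grey metal, outer diameter 66 mm, 48 mm high, closed at the bottom, with a few pale scraps lying fast in its bottom, about 0.09 kg. Origin: centre of its underside, z up. It starts upright and can be taken round the outside from above.
- chisel: Cold chisel, a bare grey steel bar with a flat cutting edge, 172 mm long (its y axis), 20 mm wide over the mushroomed head and 16 mm over the bar, 17 mm high, about 0.19 kg. Origin: on its underside, at the middle of its length; z up. It starts lying roughly along the robot's x, on the bench. Either way round will do in the end.
- stub: Straight round sawn-off sprue stub of pale cast metal, diameter 24 mm, 53 mm high, starting upright, about 0.06 kg. Origin: centre of its lower end, z up along it.
- bent: Bent casting off-cut (a short round bar with a bend), pale cast metal, lying flat, 67 mm long (its y axis), 27 mm over the bend (its x axis), 17 mm high, about 0.045 kg. Origin: on its underside, at the middle of its extents; z up. It can be gripped across its middle, along its x axis.
- tape: Bystander: roll of cream-coloured masking tape lying flat, 100 mm across, 25 mm high. Origin: centre of its underside. Leave it alone.
- bolt: Bystander: steel hex bolt lying on its side, 50 mm long (y), head 19 mm across. Origin: its middle, at the underside. Leave it alone.
Mind the look-alikes: they are no part of the job. Of the things shaped like the tin, the grey one is meant.

How it is judged:
At the end, for the whole second after the job is handed in: Square to the block: bent piece on its top, centre within 12 mm (x), 15 mm (y), 0.3 rad; chisel flat, gap 40 +-15 mm, fore-aft 30 mm, 0.2 rad; tin upright, gap 60 +-15 mm, sideways 15 mm; stub upright, 36 to 61 mm behind the block's middle, 47 to 80 mm from the tin's axis, sideways 15 mm; at rest (x of bent in the frame of block between -0.012 and 0.012 m and y of bent in the frame of block between -0.015 and 0.015 m and z of bent in the frame of block between 0.022 and 0.036 m and angle between the y axis of bent and the y axis of block, either way round below 0.3 rad and angle between bent's own z axis and vertical below 0.2 rad and x of chisel in the frame of block between -0.03 and 0.03 m and y of chisel in the frame of block between -0.111 and -0.081 m and z of chisel in the frame of block between -0.005 and 0.006 m and angle between the y axis of chisel and the x axis of block, either way round below 0.2 rad and x of tin in the frame of block between 0.096 and 0.126 m and y of tin in the frame of block between -0.015 and 0.015 m and angle between each of tin, stub's own z axis and vertical below 0.1 rad and z of tin in the frame of block between -0.005 and 0.006 m and x of stub in the frame of block between 0.036 and 0.061 m and y of stub in the frame of block between -0.015 and 0.015 m and horizontal distance between stub and tin between 0.047 and 0.08 m and z of stub in the frame of block between -0.005 and 0.006 m and linear speed of each of tin, chisel, stub, bent below 0.02 m/s and angular speed of each of tin, chisel, stub, bent below 0.2 rad/s); the robot touches nothing.
It fails at once if the roll of tape is pushed from its place (distance of tape from where it was at the start of the episode above 0.015 m).
It fails at once if the hex bolt is pushed from its place (distance of bolt from where it was at the start of the episode above 0.015 m).
It also fails if it takes over 112 s, if anything falls off the work surface, if the arm or the gripper's body presses on something with over 40 N, if the wrist force passes 120 N, or if a joint passes its speed limit or range.

## Working session

There is one attempt and no reset: what is moved stays moved. The work goes in short steps, Python scripts to look and compute and a tool call to move; the robot and the scene stay as the last step left them, time stands still between calls to the robot, and variables do not carry over. Pictures are saved under pics/ and viewed, at most 14 in all, crops included, and the job is handed in when it is done.

Besides the shell and the picture viewer there is one more tool, called in YAML: its name, and indented under it one key for each argument. move_arm: Moves the arm, as the interface text tells. Its arguments: {"type":"object","properties":{"targets":{"type":"array"}},"required":["targets"]}

```bash
mkdir -p pics; ls
cat > h.py <<'E'
import numpy as np, cv2
from bench import *
def shot(n,save=None):
    im,d=capture(n)
    if save: cv2.imwrite(f'pics/{save}.png',im)
    return im,d
def rays(n,uv):
    c=calibration(n); f=210/np.tan(np.radians(c['vertical_fov'])/2)
    uv=np.atleast_2d(np.array(uv,float)); 
    K=np.array([[f,0,c['cx']],[0,f,c['cy']],[0,0,1]])
    s=cv2.undistortPoints(uv.reshape(-1,1,2),K,np.array([c['k1'],0,0,0,0.])).reshape(-1,2)
    T=np.array(c['pose']); return T[:3,3],np.c_[s,np.ones(len(s))],T
def plane(n,uv,z):
    o,s,T=rays(n,uv); d=s@T[:3,:3].T
    return o+d*((z-o[2])/d[:,2])[:,None]
def cloud(n,d):
    v,u=np.mgrid[:420,:560]; o,s,T=rays(n,np.c_[u.ravel(),v.ravel()])
    return ((s*d.reshape(-1,1))@T[:3,:3].T+o).reshape(420,560,3)
E
python3 - <<'E'
from h import *
for n in('top','side'):
    shot(n,n+'0'); c=calibration(n); print(n,c)
s=read_state(); print(s['tcp_pos'],s['tool_rot'],s['grip_width'],tcp_to_grasp)
E
```

```text
pics
top {'vertical_fov': 49.122494239459925, 'cx': 273.19014924898784, 'cy': 212.51915622985308, 'k1': -0.05638514037702975, 'pose': array([[ 2.62018219e-02, -9.95512641e-01,  9.09287994e-02,
         4.39661461e-01],
       [-9.99654353e-01, -2.62891218e-02,  2.37682353e-04,
         1.94730142e-02],
       [ 2.15382250e-03, -9.09035979e-02, -9.95857368e-01,
         1.14382393e+00],
       [ 0.00000000e+00,  0.00000000e+00,  0.00000000e+00,
         1.00000000e+00]])}
side {'vertical_fov': 55.61076818826862, 'cx': 282.08278671624635, 'cy': 207.24345886248108, 'k1': -0.03592945269195476, 'pose': array([[ 0.82415952, -0.29204404,  0.48525392,  0.00120118],
       [-0.56619862, -0.40455229,  0.71816193, -0.78595318],
       [-0.01342433, -0.86663009, -0.49877055,  0.5855133 ],
       [ 0.        ,  0.        ,  0.        ,  1.        ]])}
[0.19036718 0.54206109 0.23049295] [[-9.43482869e-01  3.31420461e-01 -7.44477047e-04]
 [ 3.31421237e-01  9.43481668e-01 -1.51819854e-03]
 [ 1.99238388e-04 -1.67912982e-03 -9.99998570e-01]] 0.9987132071411023 0.0187
```

View pics/top0.png

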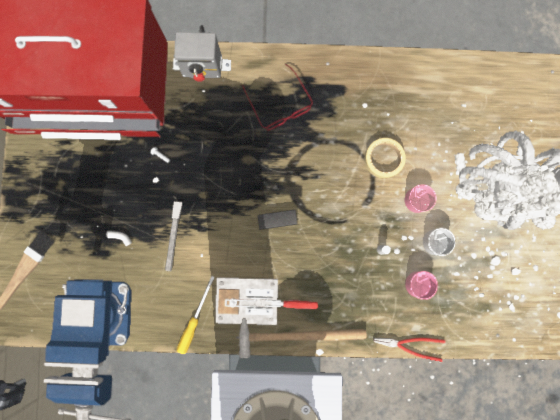

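View pics/side0.png

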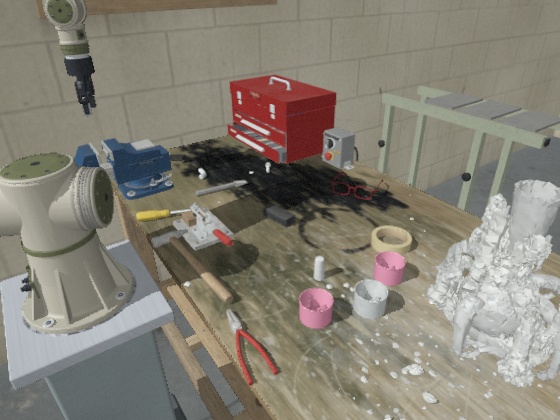

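The top view shows the block at (279,219), the grey tin at (441,242) between two pink ones, the stub at (385,249) and the chisel at (174,235). It also shows the bent piece at (118,238), the tape at (386,157) and the bolt at (160,154). The side view agrees: stub (319,268), grey tin (370,300), block (279,216).

```bash
cat > m.py <<'E'
from h import *
# per object: roi (u0,v0,u1,v1), height
O=dict(block=(250,195,312,240,.026),tin=(422,222,462,262,.048),chisel=(160,196,188,276,.014),stub=(374,238,398,262,.053),bent=(100,226,138,250,.015),bolt=(145,145,173,166,.012),tape=(360,130,412,184,.025))
def seg(im,d,roi,zmin=.007,n='top'):
    P=cloud(n,d); u0,v0,u1,v1=roi[:4]
    m=np.zeros((420,560),np.uint8); m[v0:v1,u0:u1]=((P[v0:v1,u0:u1,2]>zmin)&(d[v0:v1,u0:u1]>0)); return m,P
if __name__=='__main__':
    im,d=shot('top'); crops=[]
    for k,r in O.items():
        m,P=seg(im,d,r)
        nn,l,st,_=cv2.connectedComponentsWithStats(m); 
        if nn<2: print(k,'none');continue
        j=1+st[1:,4].argmax(); m=(l==j).astype(np.uint8)
        z=P[l==j][:,2]
        c=max(cv2.findContours(m,0,2)[0],key=cv2.contourArea).reshape(-1,2)
        W=plane('top',c,r[4])[:,:2]
        (cx,cy),(w,h),a=cv2.minAreaRect((W*1000).astype(np.float32))
        bx=cv2.boxPoints(((cx,cy),(w,h),a)); e=[bx[1]-bx[0],bx[2]-bx[1]]; e=max(e,key=np.linalg.norm)
        print(k,'c',np.round([cx,cy],1),'size',np.round([w,h],1),'axis deg',round(np.degrees(np.arctan2(e[1],e[0]))%180,1),'z 50/95',np.round(np.percentile(z,[50,95]),4),'med',np.round(np.median(P[l==j],0)[:2]*1000,1),st[j,4])
        u0,v0,u1,v1=r[:4]; cr=im[v0-4:v1+4,u0-4:u1+4].copy(); s=min(380/cr.shape[1],290/cr.shape[0]); cr=cv2.resize(cr,None,fx=s,fy=s,interpolation=cv2.INTER_CUBIC)
        q=np.zeros((290,266,3),np.uint8); s=min(266/cr.shape[1],290/cr.shape[0]); cr=cv2.resize(cr,None,fx=s*.99,fy=s*.99); q[:cr.shape[0],:cr.shape[1]]=cr; crops.append(q)
    crops=crops[:6]
    cv2.imwrite('pics/crops.png',np.vstack([np.hstack(crops[:3]),np.hstack(crops[3:6])]))
E
python3 m.py
```

```text
block c [525.7   9.4] size [37.  94.3] axis deg 99.7 z 50/95 [0.0252 0.0289] med [525.4   9.9] 585
tin c [ 480.6 -379. ] size [75.6 65.1] axis deg 89.6 z 50/95 [0.0235 0.0481] med [ 480.2 -391.2] 458
chisel c [478.6 264.9] size [ 20.1 170.3] axis deg 175.1 z 50/95 [0.0126 0.0167] med [480.6 266.4] 432
stub c [ 458.  -243.4] size [21.3 28.8] axis deg 91.4 z 50/95 [0.0492 0.0543] med [ 459.2 -245.5] 100
bent c [472.9 399.2] size [66.8 24.2] axis deg 69.3 z 50/95 [0.0137 0.0181] med [474.3 398.7] 178
bolt c [680.8 309.8] size [51.8 16.3] axis deg 51.1 z 50/95 [0.0114 0.0193] med [685.7 315.1] 76
tape c [ 686.5 -253.2] size [ 98.8 101.6] axis deg 154.5 z 50/95 [0.0228 0.0269] med [ 687.2 -254.6] 634
```

View pics/crops.png

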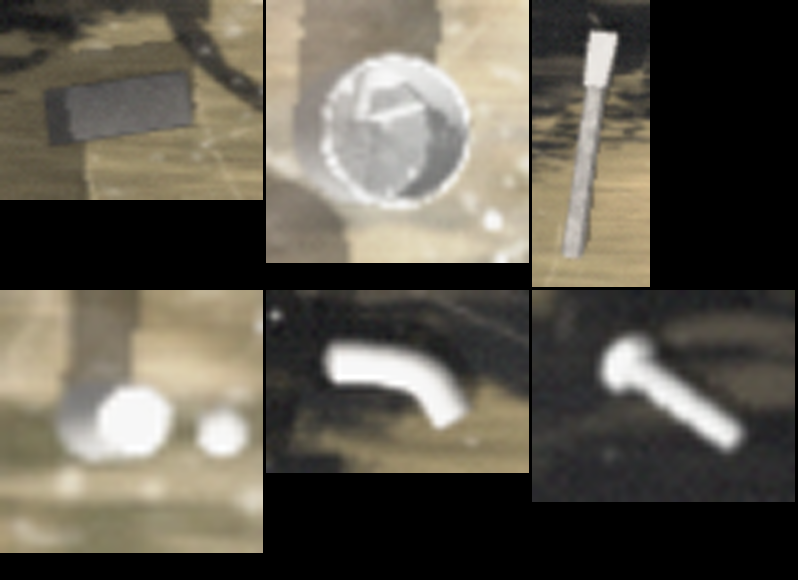

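Run:
```python
from m import *
for n,R in (('top',dict(tin=(422,222,462,262,.048,.036),stub=(374,238,398,262,.053,.045),dot=(391,240,402,262,0,.004),bent=(100,226,138,250,.0085,.005))),('side',dict(tin=(350,278,392,320,.048,.04),stub=(310,252,330,284,.053,.047),block=(258,200,300,230,.026,.021),bent=(190,162,214,184,.0085,.007),chisel=(190,175,250,200,.012,.009)))):
  im,d=shot(n)
  for k,r in R.items():
    m,P=seg(im,d,r,r[5],n); q=P[m>0]
    if len(q)<4: print(n,k,len(q));continue
    c=np.vstack(cv2.findContours(m,0,2)[0]).reshape(-1,2)
    a,b,_=cv2.minAreaRect((q[:,:2]*1000).astype(np.float32))
    a2,b2,an=cv2.minAreaRect((plane(n,c,r[4])[:,:2]*1000).astype(np.float32))
    print(n,k,'cloud',np.round(a,1),np.round(b,1),'ray',np.round(a2,1),np.round(b2,1),round(an,1),'zmax',q[:,2].max().round(4),len(q))
```

```text
top tin cloud [ 480.6 -387. ] [63.7 65.8] ray [ 480.5 -385.1] [65.9 64.2] 46.0 zmax 0.0502 133
top stub cloud [ 458.1 -249.2] [18.5 17.4] ray [ 458.1 -248.2] [16.6 19.2] 1.4 zmax 0.058 58
top dot cloud [ 465.7 -287.5] [24.8 10.2] ray [ 465.9 -288.8] [25.  10.1] 0.2 zmax 0.0104 9
top bent cloud [463.4 399.2] [91.3 43. ] ray [463.3 398.2] [91.1 42.9] 84.6 zmax 0.0206 193
side tin cloud [ 480.2 -386.2] [65.3 65.9] ray [ 477.  -389.5] [71.3 65. ] 46.7 zmax 0.0507 245
side stub cloud [ 458.4 -253.3] [18. 18.] ray [ 457.6 -255.3] [24.2 19.4] 36.2 zmax 0.0551 55
side block cloud [526.9   8.2] [38.1 94.9] ray [523.3   4.2] [38.9 98.3] 9.9 zmax 0.0279 250
side bent cloud [472.7 396.8] [64.9 23.9] ray [476.5 405.5] [77.3 23.8] 65.8 zmax 0.0175 52
side chisel cloud [461.6 282.8] [127.4 162.1] ray [490.  287.4] [132.7 152.9] 59.6 zmax 0.0165 158
```

move_arm:
  targets:
    - [[0.1, -0.05, 0, 0, 0, 30, -1], [0.2, -0.1, 0, 0, 0, 60, -1], [0.286, -0.146, 0, 0, 0, 88.7, -1], [0.286, -0.146, 0, 0, 0, 88.7, -1], [0.286, -0.146, 0, 0, 0, 88.7, -1], [0.286, -0.146, 0, 0, 0, 88.7, -0.3], [0.286, -0.146, 0, 0, 0, 88.7, -0.3], [0.286, -0.146, 0, 0, 0, 88.7, -0.3], [0.286, -0.146, 0, 0, 0, 88.7, -0.3], [0.286, -0.146, -0.06, 0, 0, 88.7, -0.3], [0.286, -0.146, -0.12, 0, 0, 88.7, -0.3], [0.286, -0.146, -0.15, 0, 0, 88.7, -0.3], [0.286, -0.146, -0.15, 0, 0, 88.7, -0.3], [0.286, -0.146, -0.15, 0, 0, 88.7, -0.3]]

```text
time: 2.0
tcp_pos: [0.4775, 0.3971, 0.0828]
tool_rot: [[-0.353, -0.936, 0.002], [-0.936, 0.353, 0.001], [-0.002, -0.001, -1.0]]
ft_force: [1.0, 0.0, 0.2]
grip_width: 0.65
finger_force: 0.0
```

Run:
```python
from h import *
im,d=shot('top'); s=read_state(); print(s['tcp_pos'],s['tool_rot'].round(3) if hasattr(s['tool_rot'],'round') else s['tool_rot'],s['grip_width'])
im2,_=shot('side')
cv2.imwrite('pics/a1.png',np.hstack([cv2.resize(im[190:300,60:190],(400,338),interpolation=2),cv2.resize(im2[90:220,130:280],(390,338),interpolation=2)]))
```

```text
[0.47792983 0.39741937 0.08344355] [[-0.353 -0.936  0.003]
 [-0.936  0.353  0.002]
 [-0.003 -0.002 -1.   ]] 0.6519378688738189
```

View pics/a1.png

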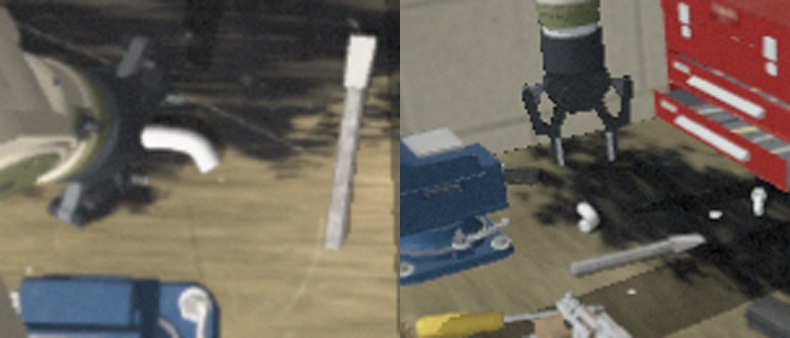

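Gripper at (585,155) in the right crop, straight above the bent piece at (588,215). Descend and grip.

move_arm:
  targets:
    - [[-0.001, 0, -0.04, 0, 0, 0, -0.3], [-0.001, 0, -0.065, 0, 0, 0, -0.3], [-0.001, 0, -0.078, 0, 0, 0, -0.3], [-0.001, 0, -0.078, 0, 0, 0, -0.3], [-0.001, 0, -0.078, 0, 0, 0, 1], [-0.001, 0, -0.078, 0, 0, 0, 1], [-0.001, 0, -0.078, 0, 0, 0, 1], [-0.001, 0, -0.078, 0, 0, 0, 1], [-0.001, 0, -0.078, 0, 0, 0, 1], [-0.001, 0, -0.078, 0, 0, 0, 1], [-0.001, 0, -0.04, 0, 0, 0, 1], [-0.001, 0, 0.02, 0, 0, 0, 1], [-0.001, 0, 0.05, 0, 0, 0, 1], [-0.001, 0, 0.05, 0, 0, 0, 1]]

```text
time: 3.85
tcp_pos: [0.4776, 0.3979, 0.1352]
tool_rot: [[-0.353, -0.936, 0.006], [-0.936, 0.353, 0.004], [-0.006, -0.004, -1.0]]
ft_force: [0.5, -0.1, -1.2]
grip_width: 0.26
finger_force: 59.3
```

move_arm:
  targets:
    - [[0.007, -0.048, 0, 0, 0, 4, 1], [0.014, -0.097, 0, 0, 0, 8, 1], [0.02, -0.146, 0, 0, 0, 12, 1], [0.027, -0.194, 0, 0, 0, 16, 1], [0.033, -0.243, 0, 0, 0, 20, 1], [0.04, -0.291, 0, 0, 0, 24, 1], [0.047, -0.34, 0, 0, 0, 28, 1], [0.053, -0.388, 0, 0, 0, 30.4, 1], [0.053, -0.388, -0.03, 0, 0, 30.4, 1], [0.053, -0.388, -0.06, 0, 0, 30.4, 1], [0.053, -0.388, -0.06, 0, 0, 30.4, 1], [0.053, -0.388, -0.06, 0, 0, 30.4, 1]]

```text
time: 5.35
tcp_pos: [0.5285, 0.0087, 0.0715]
tool_rot: [[0.17, -0.986, -0.001], [-0.986, -0.17, 0.0], [-0.0, 0.001, -1.0]]
ft_force: [-0.2, 0.5, 0.2]
grip_width: 0.265
finger_force: 59.3
```

Run:
```python
from m import *
im,d=shot('top'); im2,d2=shot('side')
m,P=seg(im2,d2,(240,150,320,240),.02,'side')
w=(im2.min(2)>170)&(m>0); q=P[w]; print(len(q),q[:,:].mean(0),q[:,2].min(),q[:,2].max())
if len(q)>4: print(cv2.minAreaRect((q[:,:2]*1000).astype(np.float32)))
print(read_state()['tcp_pos'])
cv2.imwrite('pics/a2.png',np.hstack([cv2.resize(im[170:270,220:340],(400,338),interpolation=2),cv2.resize(im2[110:240,200:350],(390,338),interpolation=2)]))
```

```text
27 [0.54499888 0.04662193 0.07310278] 0.02678775016495527 0.0828249333891643
((609.6677856445312, 208.04908752441406), (485.4289245605469, 36.650115966796875), 66.27376556396484)
[0.52947677 0.00862505 0.07243067]
```

View pics/a2.png

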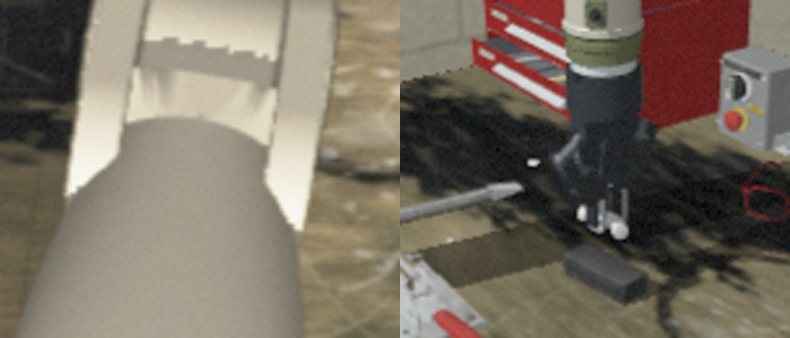

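The right crop shows the bent piece (600,222) held above the block (605,272). Lowering and releasing.

move_arm:
  targets:
    - [[0, 0, -0.025, 0, 0, 0, 1], [0, 0, -0.035, 0, 0, 0, 1], [0, 0, -0.041, 0, 0, 0, 1], [0, 0, -0.041, 0, 0, 0, 1], [0, 0, -0.041, 0, 0, 0, -0.2], [0, 0, -0.041, 0, 0, 0, -0.2], [0, 0, -0.041, 0, 0, 0, -0.2], [0, 0, -0.041, 0, 0, 0, -0.2], [0, 0, -0.01, 0, 0, 0, -0.2], [0, 0, 0.05, 0, 0, 0, -0.2], [0, 0, 0.08, 0, 0, 0, -0.2], [-0.025, 0.128, 0.08, 0, 0, -50, -0.2], [-0.05, 0.256, 0.08, 0, 0, -104.6, -0.2], [-0.05, 0.256, 0.08, 0, 0, -104.6, -0.2], [-0.05, 0.256, 0.08, 0, 0, -104.6, -0.2], [-0.05, 0.256, 0.08, 0, 0, -104.6, -0.2], [-0.05, 0.256, 0.08, 0, 0, -104.6, -0.2], [-0.05, 0.256, 0.08, 0, 0, -104.6, -0.2], [-0.05, 0.256, 0.04, 0, 0, -104.6, -0.2], [-0.05, 0.256, 0.0, 0, 0, -104.6, -0.2]]

```text
time: 7.95
tcp_pos: [0.4792, 0.2649, 0.0709]
tool_rot: [[-0.992, -0.124, 0.002], [-0.124, 0.992, 0.001], [-0.002, 0.001, -1.0]]
ft_force: [-0.1, -0.1, -0.6]
grip_width: 0.602
finger_force: 0.0
```

```bash
cat > chk.py <<'E'
from m import *
im,d=shot('top')
w=np.zeros((420,560),np.uint8); w[195:245,240:320]=im[195:245,240:320].min(2)>150
c=max(cv2.findContours(w,0,2)[0],key=cv2.contourArea).reshape(-1,2)
print('bent on block',cv2.minAreaRect((plane('top',c,.034)[:,:2]*1000).astype(np.float32)),cv2.contourArea(c))
s=read_state(); print(s['tcp_pos'],s['grip_width'],s['time'])
E
python3 chk.py
python3 - <<'E'
import sys; sys.path.insert(0,'.')
from h import *
im,d=shot('top'); im2,_=shot('side')
cv2.imwrite('pics/a3.png',np.hstack([cv2.resize(im[180:280,150:310],(400,250),interpolation=2),cv2.resize(im2[110:235,150:350],(400,250),interpolation=2)]))
E
```

```text
bent on block ((527.9192504882812, 12.580703735351562), (23.190641403198242, 63.74762725830078), 10.056317329406738) 145.0
[0.475439   0.26335191 0.06532434] 0.5995925855109562 8.0
```

View pics/a3.png

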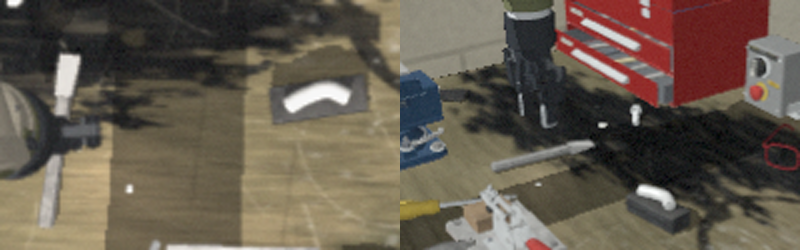

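The bent piece lies centred along the block (318,97 left crop). The gripper is by the chisel; let it settle.

move_arm:
  targets:
    - [[0, 0, 0, 0, 0, 0, -0.2], [0, 0, 0, 0, 0, 0, -0.2]]

```text
time: 8.35
tcp_pos: [0.48, 0.2651, 0.0732]
tool_rot: [[-0.991, -0.131, 0.003], [-0.131, 0.991, 0.001], [-0.003, 0.001, -1.0]]
ft_force: [-0.4, 0.5, -0.1]
grip_width: 0.598
finger_force: 0.0
```

move_arm:
  targets:
    - [[-0.001, 0, 0, 0, 0, -6, -0.2], [-0.001, 0, 0, 0, 0, -12.4, -0.2], [-0.001, 0, -0.04, 0, 0, -12.4, -0.2], [-0.001, 0, -0.058, 0, 0, -12.4, -0.2], [-0.001, 0, -0.067, 0, 0, -12.4, -0.2], [-0.001, 0, -0.067, 0, 0, -12.4, -0.2], [-0.001, 0, -0.067, 0, 0, -12.4, 1], [-0.001, 0, -0.067, 0, 0, -12.4, 1], [-0.001, 0, -0.067, 0, 0, -12.4, 1], [-0.001, 0, -0.067, 0, 0, -12.4, 1], [-0.001, 0, -0.067, 0, 0, -12.4, 1], [-0.001, 0, -0.067, 0, 0, -12.4, 1]]

```text
time: 9.85
tcp_pos: [0.4785, 0.265, 0.0056]
tool_rot: [[-0.996, 0.086, 0.002], [0.086, 0.996, 0.001], [-0.002, 0.001, -1.0]]
ft_force: [-0.9, -0.1, 5.0]
grip_width: 0.151
finger_force: 60.9
```

move_arm:
  targets:
    - [[0, 0, 0.04, 0, 0, 0, 1], [0, 0, 0.09, 0, 0, 0, 1], [0.007, -0.035, 0.1, 0, 0, 2, 1], [0.014, -0.08, 0.1, 0, 0, 4, 1], [0.022, -0.125, 0.1, 0, 0, 6, 1], [0.03, -0.17, 0.1, 0, 0, 8, 1], [0.038, -0.215, 0.1, 0, 0, 10, 1], [0.047, -0.26, 0.1, 0, 0, 12, 1], [0.055, -0.305, 0.1, 0, 0, 14, 1], [0.0635, -0.35, 0.1, 0, 0, 14.6, 1], [0.0635, -0.35, 0.1, 0, 0, 14.6, 1], [0.0635, -0.35, 0.05, 0, 0, 14.6, 1], [0.0635, -0.35, 0.03, 0, 0, 14.6, 1], [0.0635, -0.35, 0.03, 0, 0, 14.6, 1]]

```text
time: 11.6
tcp_pos: [0.5387, -0.084, 0.0324]
tool_rot: [[-0.986, -0.168, -0.005], [-0.168, 0.986, 0.002], [0.005, 0.003, -1.0]]
ft_force: [-0.5, -0.0, -2.5]
grip_width: 0.152
finger_force: 59.8
```

Run:
```python
from h import *
im,d=shot('top'); im2,_=shot('side')
cv2.imwrite('pics/a4.png',np.hstack([cv2.resize(im[160:285,240:400],(400,312),interpolation=2),cv2.resize(im2[110:266,210:410],(400,312),interpolation=2)]))
```

```text
(no output)
```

View pics/a4.png

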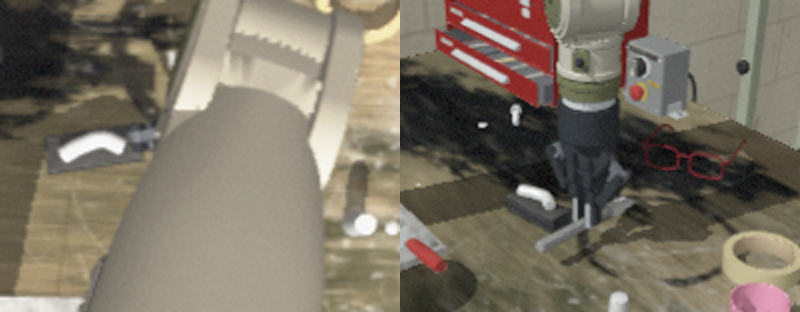

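The chisel (585,225 right crop) is held level beside the block. Set it down and go to the tin.

move_arm:
  targets:
    - [[0, 0, -0.02, 0, 0, 0, 1], [0, 0, -0.0295, 0, 0, 0, 1], [0, 0, -0.03, 0, 0, 0, 1], [0, 0, -0.03, 0, 0, 0, 0.3], [0, 0, -0.03, 0, 0, 0, 0.3], [0, 0, -0.03, 0, 0, 0, 0.3], [0, 0, -0.03, 0, 0, 0, 0.3], [0, 0, 0.02, 0, 0, 0, 0.3], [0, 0, 0.08, 0, 0, 0, 0.3], [0, 0, 0.13, 0, 0, 0, -1], [-0.015, -0.06, 0.13, 0, 0, 0, -1], [-0.03, -0.12, 0.13, 0, 0, 0, -1], [-0.04, -0.18, 0.13, 0, 0, 0, -1], [-0.05, -0.24, 0.13, 0, 0, 0, -1], [-0.06, -0.3, 0.13, 0, 0, 0, -1], [-0.06, -0.3, 0.1, 0, 0, 0, -1], [-0.06, -0.3, 0.06, 0, 0, 0, -1], [-0.06, -0.3, 0.06, 0, 0, 0, -1], [-0.06, -0.3, 0.06, 0, 0, 0, -1]]

```text
time: 14.08
tcp_pos: [0.4815, -0.3857, 0.0954]
tool_rot: [[-0.986, -0.168, 0.001], [-0.168, 0.986, -0.001], [-0.0, -0.001, -1.0]]
ft_force: [-0.2, 0.8, 0.7]
grip_width: 0.998
finger_force: 0.0
```

Run:
```python
from m import *
im,d=shot('top'); im2,_=shot('side')
m,P=seg(im,d,(285,175,345,265),.006)
q=(P[m>0][:,:2]*1000).astype(np.float32); B=np.array([526,9.]); a=np.radians(9.8); R=np.array([[np.cos(a),-np.sin(a)],[np.sin(a),np.cos(a)]])
l=(q-B)@R; l=l[l[:,1]<-60]; print('chisel in block',cv2.minAreaRect(l.astype(np.float32)))
cv2.imwrite('pics/a5.png',np.hstack([cv2.resize(im[160:316,260:460],(400,312),interpolation=2),cv2.resize(im2[194:350,250:450],(400,312),interpolation=2)]))
```

```text
chisel in block ((-4.434043884277344, -88.30564880371094), (33.08574295043945, 181.01182556152344), 88.75582885742188)
```

View pics/a5.png

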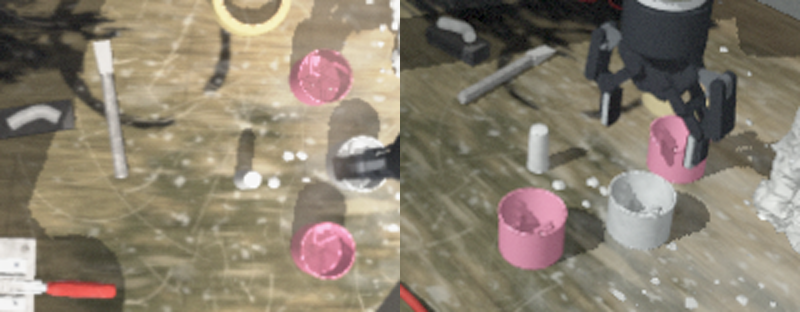

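The chisel (113,110 left crop) lies off the block's end. The fingers (605,95) and (695,150) in the right crop straddle the tin (642,205). I'll look once more nearer the rim.

move_arm:
  targets:
    - [[0, 0, -0.025, 0, 0, 0, -1], [0, 0, -0.045, 0, 0, 0, -1], [0, 0, -0.045, 0, 0, 0, -1]]

```text
time: 14.55
tcp_pos: [0.481, -0.3849, 0.0494]
tool_rot: [[-0.986, -0.168, -0.001], [-0.168, 0.986, 0.001], [0.0, 0.001, -1.0]]
ft_force: [0.4, -0.1, 0.4]
grip_width: 0.996
finger_force: 0.0
```

Run:
```python
from m import *
im2,d=shot('side')
cv2.imwrite('pics/a6.png',cv2.resize(im2[240:340,320:450],None,fx=5,fy=5,interpolation=2))
P=cloud('side',d)
for z in(.06,.08):
  m=(abs(P[:,:,2]-z)<.01)&(abs(P[:,:,0]-.48)<.03)&(abs(P[:,:,1]+.386)<.08)&(d>0)
  q=P[m]; print(z,len(q)); y=q[:,1]; print([np.round(q[s].mean(0),4) for s in(y>-.386,y<-.386) if s.any()], q[y>-.386][:,1].min() if (y>-.386).any() else 0)
```

```text
0.06 39
[array([ 0.4693, -0.3418,  0.0666]), array([ 0.4798, -0.4268,  0.0628])] -0.3455261486990703
0.08 171
[array([ 0.4689, -0.3403,  0.0803]), array([ 0.4838, -0.4358,  0.0806])] -0.34499696741707003
```

View pics/a6.png

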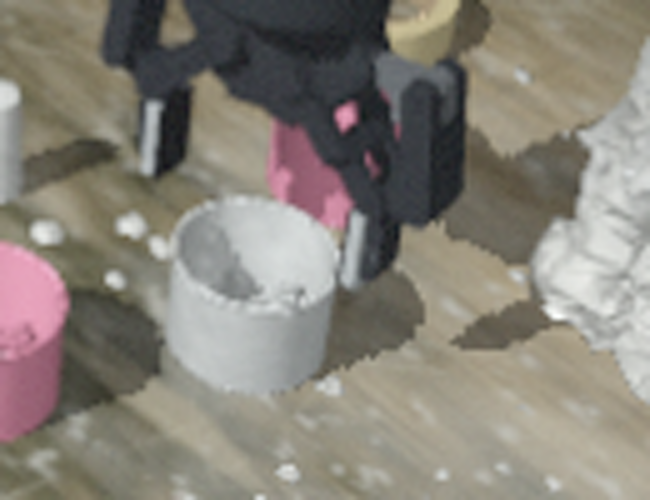

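The fingers (150,135) and (355,250) straddle the tin rim (255,250) evenly, with midpoint y -0.385 by depth. Descend and grip.

move_arm:
  targets:
    - [[0, -0.001, -0.02, 0, 0, 0, -1], [0, -0.001, -0.035, 0, 0, 0, -1], [0, -0.001, -0.039, 0, 0, 0, -1], [0, -0.001, -0.039, 0, 0, 0, 1], [0, -0.001, -0.039, 0, 0, 0, 1], [0, -0.001, -0.039, 0, 0, 0, 1], [0, -0.001, -0.039, 0, 0, 0, 1], [0, -0.001, -0.03, 0, 0, 0, 1], [0, -0.001, -0.01, 0, 0, 0, 1], [0, -0.001, 0.03, 0, 0, 0, 1], [0, -0.001, 0.08, 0, 0, 0, 1], [0, -0.001, 0.08, 0, 0, 0, 1]]

```text
time: 16.1
tcp_pos: [0.4831, -0.3885, 0.1343]
tool_rot: [[-0.986, -0.168, 0.006], [-0.168, 0.986, -0.006], [-0.005, -0.007, -1.0]]
ft_force: [1.1, 0.0, -0.5]
grip_width: 0.744
finger_force: 66.2
```

move_arm:
  targets:
    - [[0.01, 0.04, 0, 0, 0, 0, 1], [0.03, 0.085, 0, 0, 0, 0, 1], [0.05, 0.13, 0, 0, 0, 0, 1], [0.07, 0.18, 0, 0, 0, 0, 1], [0.09, 0.23, 0, 0, 0, 0, 1], [0.11, 0.28, 0, 0, 0, 0, 1], [0.13, 0.33, 0, 0, 0, 0, 1], [0.145, 0.38, 0, 0, 0, 0, 1], [0.1545, 0.414, 0, 0, 0, 0, 1], [0.1545, 0.414, -0.05, 0, 0, 0, 1], [0.1545, 0.414, -0.09, 0, 0, 0, 1], [0.1545, 0.414, -0.09, 0, 0, 0, 1]]

```text
time: 17.6
tcp_pos: [0.6312, 0.0281, 0.0347]
tool_rot: [[-0.986, -0.168, -0.01], [-0.168, 0.986, 0.001], [0.01, 0.003, -1.0]]
ft_force: [0.0, -0.2, -0.9]
grip_width: 0.744
finger_force: 66.3
```

Run:
```python
from m import *
im,d=shot('top'); im2,_=shot('side')
m,P=seg(im,d,(304,175,345,265),.006); nn,l,st,_=cv2.connectedComponentsWithStats(m); q=[]
for j in range(1,nn):
  if st[j,4]>15: print(st[j],np.median(P[l==j],0).round(3))
cv2.imwrite('pics/a7.png',np.hstack([cv2.resize(im[130:286,220:420],(400,312),interpolation=2),cv2.resize(im2[110:266,210:410],(400,312),interpolation=2)]))
```

```text
[307 180  17  69 443] [ 0.544 -0.085  0.012]
```

View pics/a7.png

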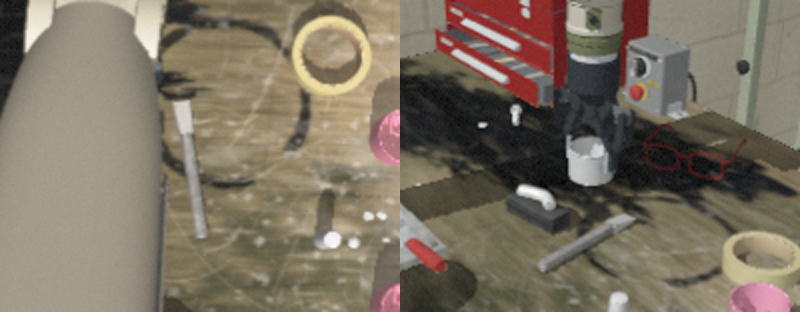

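Chisel at (190,170) left is clear, at (0.544,-0.085). The tin (590,160 right) hangs upright behind the block. Lower, release, go to the stub.

move_arm:
  targets:
    - [[0, 0, -0.018, 0, 0, 0, 1], [0, 0, -0.027, 0, 0, 0, 1], [0, 0, -0.029, 0, 0, 0, 1], [0, 0, -0.029, 0, 0, 0, -1], [0, 0, -0.029, 0, 0, 0, -1], [0, 0, -0.029, 0, 0, 0, -1], [0, 0, -0.01, 0, 0, 0, -1], [0, 0, 0.03, 0, 0, 0, -1], [0, 0, 0.08, 0, 0, 0, -0.4], [0, 0, 0.14, 0, 0, 0, -0.4], [-0.04, -0.06, 0.14, 0, 0, 0, -0.4], [-0.08, -0.12, 0.14, 0, 0, 0, -0.4], [-0.12, -0.18, 0.14, 0, 0, 0, -0.4], [-0.15, -0.235, 0.14, 0, 0, 0, -0.4], [-0.177, -0.277, 0.14, 0, 0, 0, -0.4], [-0.177, -0.277, 0.09, 0, 0, 0, -0.4], [-0.177, -0.277, 0.04, 0, 0, 0, -0.4], [-0.177, -0.277, 0.04, 0, 0, 0, -0.4]]

```text
time: 19.95
tcp_pos: [0.4554, -0.2476, 0.0761]
tool_rot: [[-0.986, -0.167, -0.007], [-0.167, 0.986, 0.005], [0.006, 0.006, -1.0]]
ft_force: [-0.9, 0.5, 0.4]
grip_width: 0.697
finger_force: 0.0
```

Run:
```python
from m import *
im,d=shot('top'); im2,d2=shot('side')
B=np.array([526,9.]); a=np.radians(9.8); R=np.array([[np.cos(a),-np.sin(a)],[np.sin(a),np.cos(a)]])
for n,i,dd,r in(('top',im,d,(240,140,310,196)),('side',im2,d2,(270,150,330,215))):
  m,P=seg(i,dd,r,.038,n); q=P[m>0]; q=q[(q[:,2]<.056)&(q[:,0]>.58)]
  e=cv2.minAreaRect((q[:,:2]*1000).astype(np.float32)); print(n,len(q),e,(np.array(e[0])-B)@R)
P=cloud('side',d2)
m=(abs(P[:,:,2]-.08)<.015)&(abs(P[:,:,0]-.458)<.03)&(abs(P[:,:,1]+.249)<.06)&(d2>0); q=P[m];y=q[:,1]
print(len(q),[q[s].mean(0).round(4) for s in(y>-.249,y<-.249)])
cv2.imwrite('pics/a8.png',np.hstack([cv2.resize(im[130:286,220:420],(400,312),interpolation=2),cv2.resize(im2[150:306,240:440],(400,312),interpolation=2)]))
```

```text
top 81 ((635.3389892578125, 26.894285202026367), (64.10892486572266, 63.84687042236328), 25.09648323059082) [110.78928095  -0.97736463]
side 119 ((687.8427734375, 181.81085205078125), (359.5093078613281, 117.29224395751953), 58.95123291015625) [188.89519584 142.74200114]
64 [array([ 0.4513, -0.2184,  0.0888]), array([ 0.4587, -0.2866,  0.0906])]
```

View pics/a8.png

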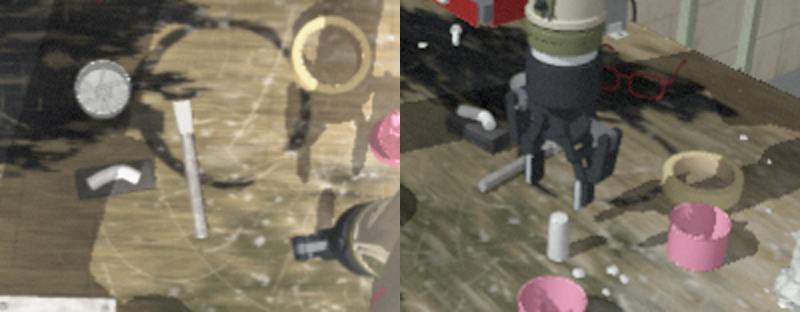

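The tin (103,88 left) stands 111 mm behind the block's middle and the chisel is square. The gripper (560,180 right) is above the stub (558,237). Grip the stub and bring it over.

move_arm:
  targets:
    - [[0, 0, -0.03, 0, 0, 0, -0.4], [0, 0, -0.05, 0, 0, 0, -0.4], [0, 0, -0.057, 0, 0, 0, -0.4], [0, 0, -0.057, 0, 0, 0, -0.4], [0, 0, -0.057, 0, 0, 0, 1], [0, 0, -0.057, 0, 0, 0, 1], [0, 0, -0.057, 0, 0, 0, 1], [0, 0, -0.057, 0, 0, 0, 1], [0, 0, -0.057, 0, 0, 0, 1], [0, 0, -0.03, 0, 0, 0, 1], [0, 0, 0.02, 0, 0, 0, 1], [0, 0, 0.06, 0, 0, 0, 1], [0.02, 0.05, 0.06, 0, 0, 0, 1], [0.04, 0.1, 0.06, 0, 0, 0, 1], [0.065, 0.15, 0.06, 0, 0, 0, 1], [0.09, 0.2, 0.06, 0, 0, 0, 1], [0.105, 0.24, 0.06, 0, 0, 0, 1], [0.115, 0.266, 0.06, 0, 0, 0, 1], [0.115, 0.266, 0.06, 0, 0, 0, 1], [0.115, 0.266, 0.06, 0, 0, 0, 1]]

```text
time: 22.55
tcp_pos: [0.5732, 0.0162, 0.1392]
tool_rot: [[-0.986, -0.168, -0.001], [-0.168, 0.986, -0.0], [0.001, -0.0, -1.0]]
ft_force: [0.6, -0.1, -0.1]
grip_width: 0.219
finger_force: 58.9
```

Run:
```python
from m import *
s=read_state(); print(s['tcp_pos'],s['grip_width'],s['finger_force'])
im2,d2=shot('side'); P=cloud('side',d2)
w=(im2.min(2)>120)&(P[:,:,2]>.055)&(P[:,:,2]<.14)&(abs(P[:,:,0]-.573)<.04)&(abs(P[:,:,1]-.017)<.04)&(d2>0); q=P[w]; print(len(q),q.mean(0),q.min(0),q.max(0))
cv2.imwrite('pics/a9.png',cv2.resize(im2[110:240,220:380],None,fx=4,fy=4,interpolation=2))
```

```text
[0.57322159 0.01621782 0.13917786] 0.2189937388055947 58.94534686143743
61 [0.5665783  0.00922696 0.12750054] [5.59018588e-01 4.72331115e-04 1.15005176e-01] [0.57668729 0.02031299 0.13969951]
```

View pics/a9.png

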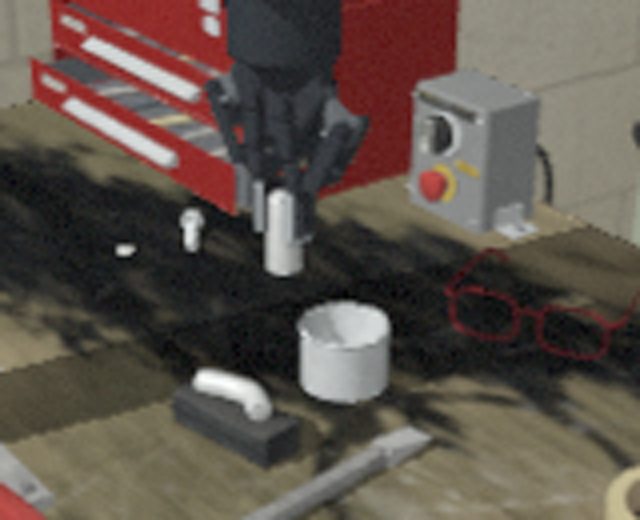

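The stub (283,232) hangs upright, tin at (345,350), block at (235,425). Depth puts its axis at the wanted (0.572,0.017). Lower, release and retreat.

move_arm:
  targets:
    - [[0, 0, -0.05, 0, 0, 0, 1], [0, 0, -0.09, 0, 0, 0, 1], [0, 0, -0.11, 0, 0, 0, 1], [0, 0, -0.116, 0, 0, 0, 1], [0, 0, -0.1165, 0, 0, 0, 1], [0, 0, -0.1165, 0, 0, 0, 0], [0, 0, -0.1165, 0, 0, 0, 0], [0, 0, -0.1165, 0, 0, 0, 0], [0, 0, -0.1165, 0, 0, 0, 0], [0, 0, -0.09, 0, 0, 0, 0], [0, 0, -0.04, 0, 0, 0, 0], [0, 0, 0.02, 0, 0, 0, 0], [-0.02, 0.06, 0.06, 0, 0, 0, 0], [-0.04, 0.12, 0.06, 0, 0, 0, 0], [-0.06, 0.18, 0.06, 0, 0, 0, 0], [-0.08, 0.24, 0.06, 0, 0, 0, 0], [-0.1, 0.3, 0.06, 0, 0, 0, 0], [-0.1, 0.3, 0.06, 0, 0, 0, 0], [-0.1, 0.3, 0.06, 0, 0, 0, 0]]

```text
time: 24.98
tcp_pos: [0.4732, 0.3171, 0.1992]
tool_rot: [[-0.985, -0.17, 0.0], [-0.17, 0.985, -0.0], [0.0, -0.0, -1.0]]
ft_force: [-0.9, -0.5, -0.9]
grip_width: 0.501
finger_force: 0.0
```

Run:
```python
from m import *
im,d=shot('top'); P=cloud('top',d)
m,_=seg(im,d,(255,203,302,232),.015); 
def rep(n,q,B,R):
  e=cv2.minAreaRect((q[:,:2]*1000).astype(np.float32)); print(n,len(q),np.round((np.array(e[0])-B)@R,1),np.round(e[1],1),round(e[2]-9.8,1),np.median(q[:,2]).round(3))
B=np.array([526,9.]); a=np.radians(9.8); R=np.array([[np.cos(a),-np.sin(a)],[np.sin(a),np.cos(a)]])
L=(P[:,:,:2]*1000-B)@R; z=P[:,:,2]; g=d>0
for n,x0,x1,y0,y1,z0,z1 in(('block',-30,25,-60,60,.018,.06),('bent',-25,25,-50,50,.034,.06),('tin',70,150,-45,45,.038,.06),('stub',25,75,-25,25,.046,.065),('chisel',-110,110,-125,-65,.008,.03)):
  rep(n,P[g&(L[:,:,0]>x0)&(L[:,:,0]<x1)&(L[:,:,1]>y0)&(L[:,:,1]<y1)&(z>z0)&(z<z1)],B,R)
for k in('tape','bolt'):
  mm,_=seg(im,d,O[k]); print(k,np.median(P[mm>0],0)[:2].round(4))
im2,_=shot('side')
cv2.imwrite('pics/b0.png',np.hstack([cv2.resize(im[130:286,220:420],(400,312),interpolation=2),cv2.resize(im2[110:266,200:400],(400,312),interpolation=2)]))
```

```text
block 569 [0.6 0.2] [36.1 94.8] -0.2 0.026
bent 170 [3.3 0.8] [24.8 63.6] 0.2 0.04
tin 81 [111.3  -0.4] [64.5 63. ] -8.3 0.046
stub 56 [46.8 -2. ] [19.3 16.8] -8.3 0.052
chisel 403 [ -0.1 -97.2] [171.4  19. ] 0.7 0.012
tape [ 0.6878 -0.2549]
bolt [0.6862 0.3158]
```

View pics/b0.png

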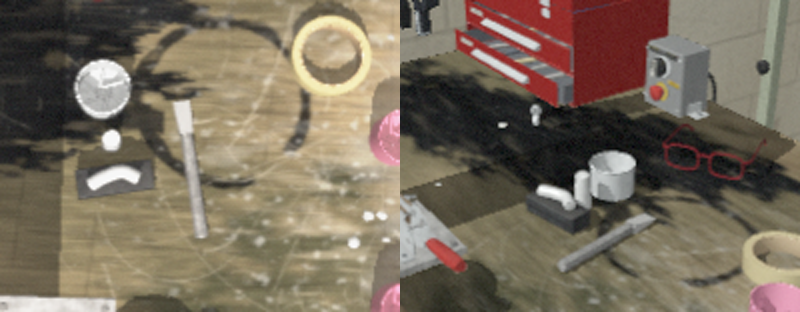

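All four are in place and well inside tolerance: bent (115,178), stub (111,140), tin (103,88), chisel (192,170) in the left crop. Tape and bolt have not moved, and the arm is clear.

```bash
python3 -c "
from bench import *
print(hand_in())"
```

```text
the job is handed in; nothing more can be done
None
```

The job is handed in after about 25 s of the allowed 112 s: the last measurement put the bent piece, chisel, tin and stub within all the position tolerances, with the tape and bolt where they started.

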